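# Find the rattling power-supply case and hold it out for rework

### The arm

A 7-joint arm with a two-finger parallel gripper is mounted at the origin on the work surface. World frame = base frame: x ahead of the robot, y to its left, z up, the work surface at z = 0. Lengths are in m, angles in rad, forces in N, time in s.
With the tool pointing down it reaches from about 0.425 to 0.875 m from the base axis. Payload 8.4 kg.
Tool frame: the origin (TCP) lies at the centre of the arm's flange, where the gripper is bolted on; the fingertips stand 173 mm ahead of it and the grasp point (between the pads) lies 155 mm ahead of it; z points along the fingers, y is the line along which they close (so a half turn about z gives the same grasp; the last joint's range is limited). The gripper opens to 85 mm and grips with 20 to 120 N. Pads are 22 mm wide; open, the fingers measure 114 mm over their backs; the gripper's body (76 mm by 85 mm) begins 54 mm behind the grasp point. The pads swing forward as they close: fully open they stand 13 mm farther back than shut.
Start: joints at [1.143, 0.333, 0.04, 1.465, -0.013, 1.343, -0.059], TCP at [0.21, -0.615, 0.405] pointing down, gripper open.
Joint ranges: [-2.58, 2.58], [-0.38, 2.09], [-1.3, 1.39], [0.25, 2.4], [-1.5, 4.64], [0.08, 2.09], [-2.65, 2.65]. Speed limits (rad/s): [2.22, 2.22, 2.79, 2.79, 3.14, 3.14, 3.14].

### API

Orientations are given as [roll, pitch, yaw] about the fixed x, y, z axes, in that order (R = Rz(yaw) Ry(pitch) Rx(roll)).
In Python, from plant import monitor, eyes, manip gives the robot as it stands.
- The arm moves only by the tool apply_moves, never from a script. Its argument "commands" is a list of rows, each a list of 2 entries, a list of its own where there are three numbers: the shift along the tool's x, y, z in mm, then the turn about the tool's z in degrees. In form: [[[dx, dy, dz], twist], ...]. A call has 1 to 12 rows; each row is the pose to reach, as a shift and turn from the pose commanded when the call began, along the tool's axes at that moment; what a row does not reach only later rows make up. A row lasts 1/8 s, in which the tool goes at most 62.5 mm and 10.7 degrees, less where a joint would pass 70% of its speed; a pose out of reach is approached as far as the arm can. A call with a gripper value outside its range is refused whole. "jaw" is the gripper command: -1 is fully open, 1 is shut, values between are in proportion, set as the call begins (left out, the last holds). The fingers move at their own pace and stop on an object; "grip_force" is the grip in N (left out, the last holds). Time passes only in rows, so rows that repeat a pose let the fingers close. It gives the time, the measured TCP pose, the force, the opening and the grip force at its end, in the units of the state.
- monitor.sense(): the state, without advancing time (a new reading comes with each control period).
- eyes.capture(name): name is "side" or "top" or "wrist"; returns the picture (480x640x3 uint8, blue, green, red); there is no depth.
- eyes.camera_model(name): a dict with "fov_y" (degrees; the focal length in pixels is half the picture's height over the tangent of half this angle, whatever the lens; pixels are square), "cx", "cy" (the principal point, pixels), "R" (3x3) and "t" (3): a world point X has camera coordinates R X + t. Camera axes: x right, y down, z forward; pixel columns grow to the right and rows downward; lengths in m; the calibration is good to about 2 mm. A picture is of the moment at which its call begins: read the wrist's pose just before it. camera_model takes no time and is no camera call; for the wrist camera it gives the pose at the moment of the call.
- manip.finish_job(): hands the job in; it is judged then, once.
The state is a dict: "time_s": time; "joint_pos": joint angles; "qvel": joint speeds; "joint_efforts": joint torques, N m; "eef_pos": TCP position; "ee_rot": TCP orientation; "force": force on the tool from outside, world axes, zero at the start; "moment": the same for the moment, N m; "gripper_width": opening from 0.0 (shut) to 1.0 (fully open); "grasp_force": force on a finger pad.
Only numpy, scipy, OpenCV 4.12 (cv2) and the standard library are available. Lean on these libraries where they do the work, as an engineer would, in place of code of your own. Each camera call takes 0.05 s, during which the arm holds its last target. There are 200 camera calls.

### The job

Something has come loose inside one of the three sealed power-supply cases on the tray. Working along the row from left to right, lift each case a good 5 cm clear of the tray, give it a brisk level shake end to end and set it gently back upright on the tray; then hold the one that rattled out, level and still, about 15 cm above the middle of the rework mat for the colleague on the far side of the bench. Finish while still holding it there, with the two sound cases standing on the tray and the other bench things left where they are.

Things in the scene. Friction and masses are not known exactly. Their poses are not given: they have to be found in the camera images.
- case_left: left-hand (+y) of three alike power-supply cases on the tray: grey plastic box screwed shut, 110 mm long (its x), 62 wide (its y), 50 high, 0.35 to 0.47 kg in all; two black gland stubs stick out 14 mm from its +x end, a small metal plate on the lid. Origin: centre of its underside, z up. Length roughly along the tray's x. Which of the three rattles differs each time.
- case_middle: middle one of the three cases, same build, size and axes as case_left. Inside each case is a 0.15 kg transformer; in two it sits tight and nothing moves, in one it has broken off and slides freely up to 62 mm along the length (12 mm across) while the case is upright.
- case_right: right-hand (-y) one of the three cases, same build as case_left. In the faulty one a brisk level shake along its length (7 to 10 cm to and fro, peaks above 0.5 m/s) throws the loose part (friction about 0.12) from end to end; at rest it stays at the end it was thrown to, so the moment about the case's y differs by about 0.09 N m between the ends.
- tray: shallow fixed steel tray with a rubber liner, 190 mm (x) by 460 mm (y), rim 18 mm high and 3 mm thick, the liner on which the cases stand is 5 mm above its origin. Origin: centre of its underside, on the bench. The cases stand about 140 mm apart along its y.
- mat: black rubber rework mat fixed flat on the bench on the far side of the tray, 130 mm (x) by 260 mm (y), 3 mm thick. Origin: centre of its underside.
- mat_centre (a point): centre of the rework mat, on its top face
- screwdriver: screwdriver lying along y near the far edge of the mat, not to be moved
- paper_roll: white paper roll standing on the right of the bench, 140 mm across and 200 mm high, not to be moved; origin: centre of its underside
- bottle: white bottle standing on the left of the bench, 60 mm across and 160 mm high, not to be moved; origin: centre of its underside
- screw_bin: blue open bin of screws on the right of the bench, 120 x 90 x 50 mm high, not to be moved; origin: centre of its underside
There are look-alikes about, which are no part of the job. What is shaped like the case_left but red is not meant. What is shaped like the case_right but yellow is not meant.

How it is judged:
By the outcome, as a careful person would: the job done as asked, in the order asked, and still so for the second after the job is handed in, while the arm keeps its last pose, push and grip.
It also fails if it takes over 70 s, if anything falls off the work surface, if the arm or the gripper's body presses on something with over 40 N, if the wrist force passes 120 N, or if a joint passes its speed limit or range.

## Working session

There is one attempt and no reset: what is moved stays moved. The work goes in short steps, Python scripts to look and compute and a tool call to move; the robot and the scene stay as the last step left them, time stands still between calls to the robot, and variables do not carry over. Pictures are saved under pics/ and viewed, at most 10 in all, crops included, and the job is handed in when it is done.

Besides the shell and the picture viewer there is one more tool, called as name([rows], argument=value, ...), one row to a line, values as JSON. apply_moves: Moves the arm, as the interface text tells. Its arguments: {"type":"object","properties":{"commands":{"type":"array","items":{"type":"array"}},"jaw":{"type":"number"},"grip_force":{"type":"number"}},"required":["commands"]}

```bash
mkdir -p pics
python3 - <<'E'
from plant import monitor, eyes, manip
import cv2, numpy as np
np.set_printoptions(precision=4,suppress=True)
s=monitor.sense(); print({k:np.round(v,3).tolist() for k,v in s.items()})
for n in ("top","side"):
    cv2.imwrite(f"pics/{n}0.png",eyes.capture(n)); print(n,eyes.camera_model(n))
E
```

```text
{'time_s': 0.0, 'joint_pos': [1.143, 0.334, 0.04, 1.466, -0.013, 1.343, -0.058], 'qvel': [0.0, 0.0, 0.001, -0.001, -0.0, -0.002, -0.001], 'joint_efforts': [0.002, -65.856, 1.367, -40.556, 0.017, 0.012, 0.0], 'eef_pos': [0.21, -0.615, 0.404], 'ee_rot': [-3.14, 0.0, 0.329], 'force': [-0.511, 0.448, 0.577], 'moment': [-0.006, 0.003, 0.05], 'grasp_force': 0.0, 'gripper_width': 0.999}
top {'fov_y': 56.38417622485346, 'cx': 330.8718743924536, 'cy': 236.15428136639994, 'R': array([[ 0.0186, -0.9998, -0.0044],
       [-0.9899, -0.0178, -0.1405],
       [ 0.1404,  0.007 , -0.9901]]), 't': array([-0.0115,  0.4703,  1.0874])}
side {'fov_y': 48.36978894826084, 'cx': 310.19515181276137, 'cy': 235.7356087510636, 'R': array([[-0.8208, -0.5711, -0.0018],
       [-0.2756,  0.3988, -0.8746],
       [ 0.5002, -0.7174, -0.4848]]), 't': array([0.3859, 0.184 , 1.0561])}
```

View pics/top0.png

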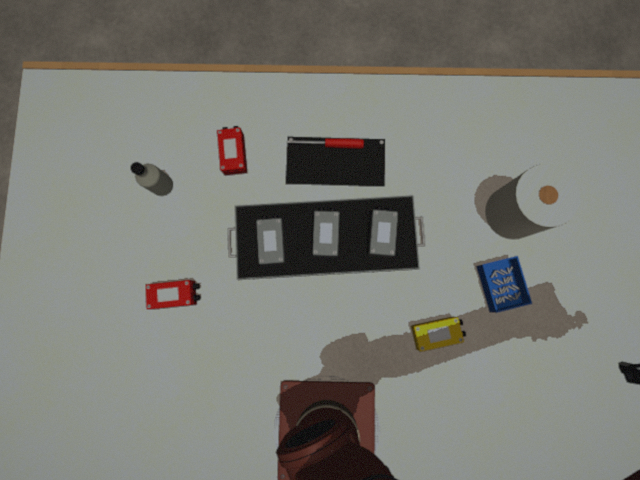

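View pics/side0.png

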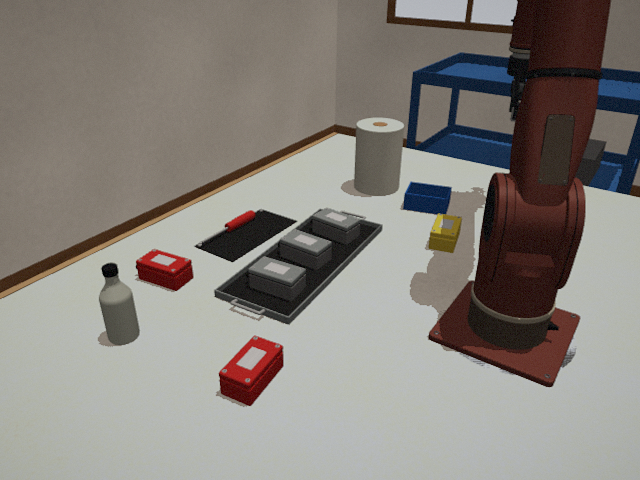

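The top view shows three grey cases on the black tray at about (270,241), (326,233) and (384,232), with the mat at (335,162). The look-alikes are red at (231,150) and (171,294), and yellow at (438,333). I choose the three grey ones and check them in a close crop.

Run:
```python
import cv2
im=cv2.imread("pics/top0.png")[120:285,225:425]
cv2.imwrite("pics/crop0.png",cv2.resize(im,(800,660),interpolation=cv2.INTER_CUBIC)[:600])
```

```text
(no output)
```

View pics/crop0.png

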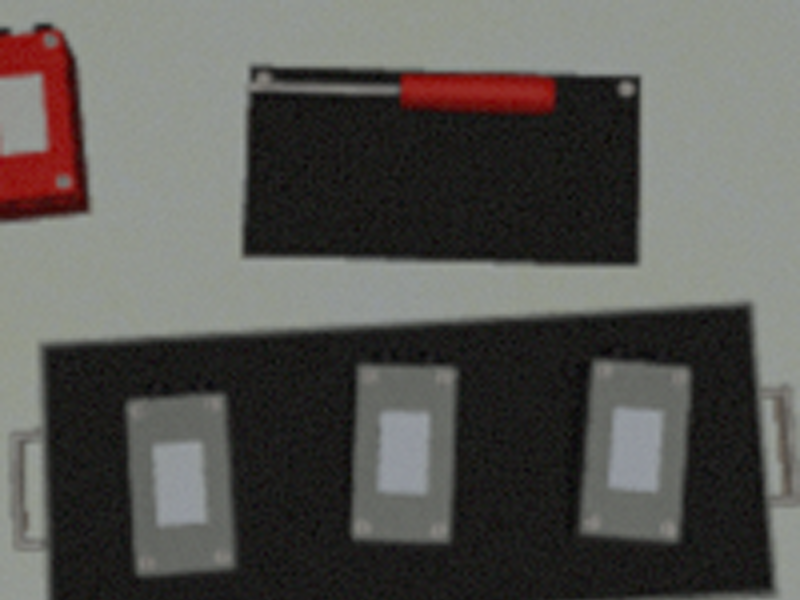

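The crop confirms three grey cases with metal plates on the lids. Lid centres in crop pixels are about (181,485), (404,454) and (636,451), and the mat corners are clear.

```bash
cat > h.py <<'E'
from plant import monitor, eyes, manip
import cv2, numpy as np
np.set_printoptions(precision=4,suppress=True)
def back(name,px,z,m=None):
    m=m or eyes.camera_model(name); f=240/np.tan(np.radians(m['fov_y']/2))
    R=np.array(m['R']);t=np.array(m['t']);c=-R.T@t; out=[]
    for u,v in px:
        d=R.T@np.array([(u-m['cx'])/f,(v-m['cy'])/f,1]); out.append(c+d*(z-c[2])/d[2])
    return np.array(out)
E
python3 - <<'E'
from h import *
q={'L':([(127,402),(226,394),(235,568),(138,576)],.055),'M':([(358,366),(457,368),(450,543),(352,540)],.055),'R':([(593,361),(690,368),(680,542),(581,533)],.055),'mat':([(250,66),(638,76),(638,263),(243,255)],.003),'tray':([(43,345),(750,305),(775,592)],.018)}
for k,(p,z) in q.items():
    P=back('top',np.array(p)/4+[225,120],z)
    a=(P[0]-P[3] if len(P)>3 else 0)
    b=P[1]-P[2]
    e=a+b; print(k,P.mean(0),'yaw',np.degrees(np.arctan2(e[1],e[0])),'len',np.linalg.norm(b),np.linalg.norm(P[0]-P[1]));
    if k=='tray':print(P)
for k,p in dict(bottle=(148,185),roll=(515,225),bin=(503,290)).items(): print(k,back('top',[p],0.0))
s=monitor.sense();m=eyes.camera_model('wrist');print(s['eef_pos'],s['ee_rot'],-np.array(m['R']).T@m['t'],m['R'],m['fov_y'])
E
```

```text
L [0.4525 0.145  0.055 ] yaw 5.415142855755455 len 0.10781807908486045 0.061228097234134464
M [0.474  0.0089 0.055 ] yaw -0.9566185301190473 len 0.1086656157483831 0.06122035451663406
R [ 0.4785 -0.1333  0.055 ] yaw -3.4797849514875137 len 0.10821617767224545 0.06000082131174153
mat [ 0.6747 -0.0112  0.003 ] yaw -0.04236493439153411 len 0.12722833449703277 0.2574717011135515
tray [ 0.5071 -0.0642  0.018 ] yaw 4.472416250003841 len 0.1845289250319683 0.45417879629959174
[[ 0.5457  0.2425  0.018 ]
 [ 0.5799 -0.2104  0.018 ]
 [ 0.3959 -0.2248  0.018 ]]
bottle [[0.6021 0.4799 0.    ]]
roll [[ 0.5128 -0.4774  0.    ]]
bin [[ 0.3455 -0.4406  0.    ]]
[ 0.2098 -0.615   0.4039] [-3.1401  0.0001  0.3288] [ 0.2872 -0.5885  0.3729] [[ 0.3231 -0.9464 -0.0006]
 [-0.8968 -0.3064  0.3191]
 [-0.3022 -0.1025 -0.9477]] 60.65069861413397
```

apply_moves([
  [[49,-38,0],2],
  [[98,-76,0],4],
  [[147,-114,0],6],
  [[196,-152,0],8],
  [[246,-191,10],10],
  [[295,-230,20],12],
  [[345,-268,30],13.4],
  [[370,-325,36],13.4],
  [[394,-381,42],13.4],
  [[418,-437,48],13.4],
  [[438,-492,54],13.4],
  [[450,-548,54],13.4],
], jaw=-1, grip_force=70)

```text
time_s: 1.6
eef_pos: [0.4584, 0.0508, 0.3502]
ee_rot: [-3.141, 0.001, 0.095]
force: [1.3, 0.1, 0.2]
gripper_width: 1.001
grasp_force: 0.0
```

```bash
cat >> h.py <<'E'
def delta(tgt,yaw=None):
    s=monitor.sense(); from scipy.spatial.transform import Rotation as Ro
    R=Ro.from_euler('xyz',s['ee_rot']).as_matrix()
    print('t',s['time_s'],'pos',np.array(s['eef_pos']),'rot',np.degrees(s['ee_rot']),'maxqv',np.abs(s['qvel']).max(),'w',s['gripper_width'],'gf',s['grasp_force'])
    print('shift mm',1000*R.T@(np.array(tgt)-s['eef_pos']), 'twist', None if yaw is None else np.degrees(s['ee_rot'][2])-yaw)
E
python3 -c "
from h import *
delta([.4525,.145,.35],5.4);print(monitor.sense()['qvel'])"
```

```text
t 1.6 pos [0.4584 0.0508 0.3502] rot [-179.9863    0.0331    5.4588] maxqv 0.953607224857514 w 1.0006688625186424 gf 0.0
shift mm [  3.1008 -94.3498   0.2322] twist 0.05879623041734572
[-0.4929 -0.0535 -0.4731  0.043  -0.0177  0.0027 -0.9536]
```

apply_moves([
  [[1,-55,0],0],
  [[3,-95,0],0],
  [[3,-95,0],0],
])

```text
time_s: 1.98
eef_pos: [0.452, 0.1468, 0.3507]
ee_rot: [-3.141, 0.0, 0.1]
force: [-0.0, -0.7, -0.4]
gripper_width: 1.001
grasp_force: 0.0
```

```bash
python3 -c "
from h import *
delta([.4525,.145,.35],5.4)
m=eyes.camera_model('wrist');im=eyes.capture('wrist');cv2.imwrite('pics/w0.png',im)
f=240/np.tan(np.radians(m['fov_y']/2))
for X in ([.4525,.145,.055],):
  p=m['R']@np.array(X)+m['t'];print(f*p[:2]/p[2]+[m['cx'],m['cy']])
s=monitor.sense();print(s['force'],s['moment'])
import json;json.dump({k:np.array(v).tolist() for k,v in m.items()},open('m0.json','w'))"
```

```text
t 1.975 pos [0.452  0.1468 0.3507] rot [-179.9417    0.0062    5.7554] maxqv 0.06083075871581391 w 1.0009716652122869 gf 0.0
shift mm [0.2971 1.7925 0.7165] twist 0.3553914693252995
[314.9752 222.8322]
[ 0.2955 -0.439  -0.0374] [-0.0164 -0.0218 -0.0229]
```

View pics/w0.png

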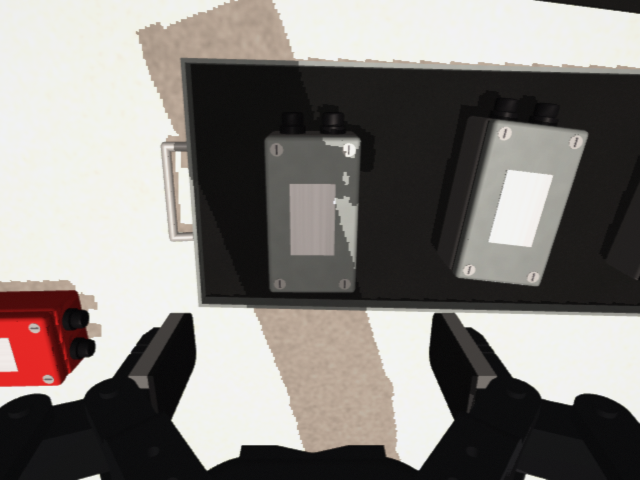

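The wrist picture shows the left case with lid screws at (276,150), (349,150), (280,284) and (345,284). The middle case's screws are at (505,134), (576,142), (469,270) and (533,277).

```bash
python3 -c "
from h import *
import json
m=json.load(open('m0.json'))
for p in ([(276,150),(349,150),(280,284),(345,284)],[(505,134),(576,142),(469,270),(533,277)]):
  P=back('wrist',p,.055,m);e=P[0]+P[1]-P[2]-P[3];c=P.mean(0);y=np.degrees(np.arctan2(e[1],e[0]));print(P[:,:2].tolist(),c,y)
  if c[1]>.08: delta([c[0],c[1],.187],y)
"
```

```text
[[0.49828452719174315, 0.17468658196731476], [0.5029567571746285, 0.1284131590922925], [0.4048076383825286, 0.16504972350339298], [0.4094461738262145, 0.11912291330094185]] [0.4539 0.1468 0.055 ] 5.779863973816038
t 2.025 pos [0.4525 0.1446 0.3505] rot [-179.994     0.0292    5.6016] maxqv 0.038614324389854425 w 0.9988902527969368 gf 0.0
shift mm [  1.7112  -2.0055 163.5289] twist -0.17825100573600938
[[0.5226844736154297, 0.032013724023879364], [0.5223584092211573, -0.013946749295672939], [0.42892133892091056, 0.03391019957212764], [0.42817920910052965, -0.012229073889475861]] [0.4755 0.0099 0.055 ] -1.1016681088360136
```

apply_moves([
  [[1,-1,45],0],
  [[2,-2,95],0],
  [[2,-2,135],0],
  [[2,-2,155],0],
  [[2,-2,164],0],
  [[2,-2,164],0],
])

```text
time_s: 2.78
eef_pos: [0.4548, 0.1451, 0.1866]
ee_rot: [3.141, 0.001, 0.094]
force: [0.3, -0.5, -0.9]
gripper_width: 1.0
grasp_force: 0.0
```

apply_moves([
  [[0,0,0],0],
  [[0,0,0],0],
  [[0,0,0],0],
  [[0,0,0],0],
  [[0,0,0],0],
], jaw=1, grip_force=70)

```text
time_s: 3.4
eef_pos: [0.4552, 0.1461, 0.1881]
ee_rot: [-3.141, -0.002, 0.095]
force: [-1.1, -0.6, 5.5]
gripper_width: 0.717
grasp_force: 77.0
```

```bash
python3 -c "
from h import *
delta([.454,.1465,.187],5.7);s=monitor.sense();print(s['force'],s['moment'])"
```

```text
t 3.4 pos [0.4552 0.1461 0.1881] rot [-179.9942   -0.1352    5.4319] maxqv 0.0021076052341878516 w 0.716710722258086 gf 76.9836750626564
shift mm [-1.1938 -0.5078  1.0533] twist -0.2680561784858
[-1.1314 -0.5951  5.516 ] [ 0.0342  0.1949 -0.0286]
```

apply_moves([
  [[0,0,-10],0],
  [[0,0,-30],0],
  [[0,0,-60],0],
  [[0,0,-90],0],
  [[0,0,-105],0],
  [[0,0,-110],0],
  [[0,0,-110],0],
  [[0,0,-110],0],
])

```text
time_s: 4.4
eef_pos: [0.4543, 0.1457, 0.2957]
ee_rot: [3.142, 0.002, 0.095]
force: [-0.0, -0.2, -3.2]
gripper_width: 0.713
grasp_force: 77.0
```

```bash
python3 -c "
from h import *
delta([.4552,.1461,.298],5.7);s=monitor.sense();print(s['force'],s['moment'])"
```

```text
t 4.4 pos [0.4543 0.1457 0.2957] rot [179.999    0.0989   5.4398] maxqv 0.0025182166231115678 w 0.712646690909792 gf 77.01994836330414
shift mm [ 0.9391 -0.3602 -2.2564] twist -0.2602169739247069
[-0.0367 -0.1591 -3.2332] [-0.0032  0.0087  0.0518]
```

apply_moves([
  [[26,0,0],0],
  [[88,0,0],0],
  [[62,0,0],0],
  [[0,0,0],0],
  [[26,0,0],0],
  [[88,0,0],0],
  [[62,0,0],0],
  [[0,0,0],0],
  [[26,0,0],0],
  [[88,0,0],0],
  [[88,0,0],0],
  [[88,0,0],0],
])

```text
time_s: 5.9
eef_pos: [0.5419, 0.1543, 0.2954]
ee_rot: [-3.141, 0.003, 0.095]
force: [-1.0, -0.8, -4.6]
gripper_width: 0.72
grasp_force: 78.5
```

apply_moves([
  [[0,0,0],0],
  [[0,0,0],0],
])

```text
time_s: 6.15
eef_pos: [0.5416, 0.1542, 0.297]
ee_rot: [3.141, -0.0, 0.095]
force: [-0.5, 0.3, -3.4]
gripper_width: 0.713
grasp_force: 78.5
```

```bash
python3 -c "
from h import *
delta([.4552,.1461,.298],5.7);s=monitor.sense();print(s['force'],s['moment'])"
```

```text
t 6.15 pos [0.5416 0.1542 0.297 ] rot [179.9694  -0.0232   5.4612] maxqv 0.004479969589636443 w 0.7131704123171103 gf 78.47718268632889
shift mm [-86.8118  -0.1367  -1.0085] twist -0.23879422086818636
[-0.4822  0.3303 -3.3517] [0.0095 0.0431 0.0193]
```

apply_moves([
  [[-26,0,0],0],
  [[-88,0,0],0],
  [[-62,0,0],0],
  [[0,0,0],0],
  [[-26,0,0],0],
  [[-88,0,0],0],
  [[-88,0,0],0],
  [[-88,0,0],0],
  [[-88,0,0],0],
  [[-88,0,0],0],
])

```text
time_s: 7.4
eef_pos: [0.4552, 0.1459, 0.2969]
ee_rot: [-3.141, -0.0, 0.095]
force: [0.2, 0.9, -3.8]
gripper_width: 0.716
grasp_force: 78.6
```

```bash
python3 -c "
from h import *
delta([.4552,.1461,.189],5.7);s=monitor.sense();print(s['force'],s['moment'])"
```

```text
t 7.4 pos [0.4552 0.1459 0.2969] rot [-179.9646   -0.0217    5.424 ] maxqv 0.006910584126513025 w 0.7156299892377963 gf 78.61984848976135
shift mm [ -0.0121  -0.1241 107.9228] twist -0.276037306499175
[ 0.1662  0.8971 -3.7587] [0.0289 0.0182 0.0052]
```

```bash
cat >> h.py <<'E'
def avg(n=8):
    L=[]
    for _ in range(n):
        eyes.capture('wrist'); s=monitor.sense(); L.append(np.r_[s['force'],s['moment']])
    L=np.array(L); print('mean',L.mean(0),'std',L.std(0))
E
python3 -c "
from h import *
avg()"
```

```text
mean [-0.0416 -0.2813 -3.3414  0.0046  0.0245 -0.0186] std [0.4542 0.2808 0.5477 0.0208 0.1258 0.0349]
```

apply_moves([
  [[26,0,0],0],
  [[88,0,0],0],
  [[62,0,0],0],
  [[0,0,0],0],
  [[26,0,0],0],
  [[88,0,0],0],
  [[88,0,0],0],
  [[88,0,0],0],
  [[88,0,0],0],
])

```text
time_s: 8.93
eef_pos: [0.5415, 0.1544, 0.2969]
ee_rot: [3.141, -0.0, 0.096]
force: [-0.3, 0.5, -2.1]
gripper_width: 0.713
grasp_force: 78.9
```

```bash
python3 -c "
from h import *
avg();delta([.4552,.1461,.189],5.4)"
```

```text
mean [-0.1083  0.4529 -3.5808 -0.0002  0.0023  0.0095] std [0.4108 0.7164 0.4072 0.0469 0.1263 0.0362]
t 9.325 pos [0.5421 0.1541 0.2969] rot [179.9888  -0.0194   5.4353] maxqv 0.005437422042512786 w 0.715744477620709 gf 78.8484138250351
shift mm [-87.3299  -0.2705 107.909 ] twist 0.03531033883701795
```

```bash
cat >> h.py <<'E'
def avg2(n=16):
    L=[]
    for _ in range(n):
        eyes.capture('side'); s=monitor.sense(); L.append(np.r_[s['moment'][1],s['joint_efforts'][4:7],s['joint_pos'][4:7],s['ee_rot'][1]])
    L=np.array(L); print(L[:6]);print('mean',L.mean(0),'std',L.std(0))
E
python3 -c "
from h import *
avg2()"
```

```text
[[ 0.1778  0.015   0.0043  0.0003  0.2343  1.1231 -2.0167 -0.0003]
 [-0.0267  0.0158  0.0032  0.0002  0.2343  1.1231 -2.0167 -0.0001]
 [-0.1603  0.0165  0.0024  0.0001  0.2343  1.123  -2.0167 -0.0001]
 [ 0.0098  0.0159  0.0035  0.0002  0.2343  1.1231 -2.0167 -0.    ]
 [ 0.1483  0.0152  0.0046  0.0001  0.2343  1.1231 -2.0167  0.    ]
 [-0.0485  0.0162  0.0032  0.      0.2343  1.1231 -2.0167  0.0001]]
mean [-0.006   0.0161  0.0029  0.0001  0.2343  1.1231 -2.0167 -0.    ] std [0.1252 0.0005 0.0009 0.0001 0.     0.     0.     0.0001]
```

apply_moves([
  [[-30,0,15],0],
  [[-65,0,45],0],
  [[-87,0,75],0],
  [[-87,0,95],0],
  [[-87,0,102],0],
  [[-87,0,105],0],
  [[-87,0,107],0],
  [[-87,0,108],0],
  [[-87,0,108.5],0],
  [[-87,0,108.5],0],
])

```text
time_s: 11.38
eef_pos: [0.4557, 0.1459, 0.1884]
ee_rot: [-3.142, -0.0, 0.095]
force: [-0.5, -1.2, -3.5]
gripper_width: 0.716
grasp_force: 78.9
```

```bash
python3 -c "
from h import *
avg(4);delta([.4552,.1461,.189],5.4)"
```

```text
mean [ 0.0031 -0.3817 -3.6408 -0.0054 -0.042  -0.0062] std [0.1414 0.5434 0.3205 0.0215 0.1062 0.0243]
t 11.575 pos [0.4556 0.1459 0.1883] rot [-179.998    -0.0063    5.4351] maxqv 0.009271889740758692 w 0.7149033969182347 gf 78.90434592962265
shift mm [-0.4094 -0.2089 -0.6918] twist 0.035093637751622886
```

apply_moves([
  [[0,0,0.5],0],
  [[0,0,1],0],
  [[0,0,1.5],0],
  [[0,0,1.5],0],
])

```text
time_s: 12.08
eef_pos: [0.4556, 0.1461, 0.1881]
ee_rot: [3.14, 0.0, 0.095]
force: [-10.1, -4.3, 21.8]
gripper_width: 0.715
grasp_force: 82.0
```

```bash
python3 -c "
from h import *
avg(4);delta([.4755,.0095,.187],-1.1)"
```

```text
mean [-9.8009 -4.118  21.3235 -0.3947  1.8042  0.0423] std [0.2007 0.4396 0.6141 0.0157 0.0104 0.0167]
t 12.275 pos [0.4556 0.1461 0.1881] rot [179.9344  -0.0019   5.4339] maxqv 0.0015398702241704286 w 0.7155307751150002 gf 81.9987165927887
shift mm [  6.8391 137.888    1.2134] twist 6.5338949309270795
```

apply_moves([
  [[0,0,-1],0],
  [[0,0,-1],0],
  [[0,0,-1],0],
  [[0,0,-1],0],
  [[0,0,-15],0],
  [[0,0,-50],0],
  [[0,0,-90],0],
  [[0,0,-95],0],
], jaw=-1)

```text
time_s: 13.28
eef_pos: [0.4565, 0.1466, 0.2851]
ee_rot: [-3.141, -0.005, 0.095]
force: [0.6, -1.2, 0.6]
gripper_width: 0.997
grasp_force: 0.0
```

apply_moves([
  [[2,50,0],2],
  [[5,100,0],4],
  [[7,138,0],6.5],
  [[7,138,0],6.5],
  [[7,138,0],6.5],
])

```text
time_s: 13.9
eef_pos: [0.4754, 0.0098, 0.2816]
ee_rot: [-3.141, 0.0, -0.018]
force: [0.6, 1.1, 0.7]
gripper_width: 1.003
grasp_force: 0.0
```

```bash
python3 -c "
from h import *
delta([.4755,.0095,.187],-1.1)
m=eyes.camera_model('wrist');im=eyes.capture('wrist');cv2.imwrite('pics/w1.png',im)
import json;json.dump({k:np.array(v).tolist() for k,v in m.items()},open('m1.json','w'))"
```

```text
t 13.9 pos [0.4754 0.0098 0.2816] rot [-179.9714    0.0258   -1.0241] maxqv 0.014485807058051178 w 1.002824086209035 gf 0.0
shift mm [ 0.1152  0.3672 94.5872] twist 0.07593862435576582
```

View pics/w1.png

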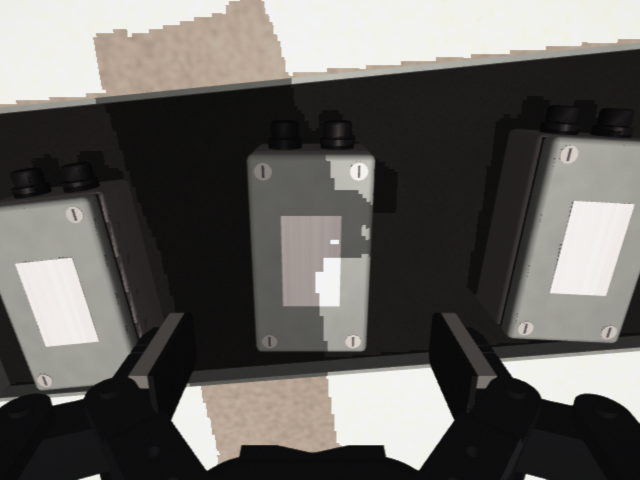

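The middle case is centred between the fingers, with its lid at about (312,250). The left case stands upright, and the right case is at about (570,240). I go down and grip.

apply_moves([
  [[0,0,35],0],
  [[0,0,70],0],
  [[0,0,88],0],
  [[0,0,95],0],
  [[0,0,95],0],
])

```text
time_s: 14.58
eef_pos: [0.4759, 0.0096, 0.1871]
ee_rot: [-3.141, -0.0, -0.018]
force: [0.3, 0.2, 0.0]
gripper_width: 0.996
grasp_force: 0.0
```

apply_moves([
  [[0,0,0],0],
  [[0,0,0],0],
  [[0,0,0],0],
  [[0,0,0],0],
  [[0,0,-10],0],
  [[0,0,-30],0],
  [[0,0,-60],0],
  [[0,0,-90],0],
  [[0,0,-105],0],
  [[0,0,-110],0],
  [[0,0,-110],0],
], jaw=1, grip_force=70)

```text
time_s: 15.95
eef_pos: [0.4754, 0.009, 0.2962]
ee_rot: [3.141, 0.001, -0.019]
force: [-5.3, -3.1, -2.6]
gripper_width: 0.716
grasp_force: 111.3
```

apply_moves([
  [[26,0,0],0],
  [[88,0,0],0],
  [[62,0,0],0],
  [[0,0,0],0],
  [[26,0,0],0],
  [[88,0,0],0],
  [[62,0,0],0],
  [[0,0,0],0],
  [[26,0,0],0],
  [[88,0,0],0],
  [[88,0,0],0],
  [[88,0,0],0],
])

```text
time_s: 17.45
eef_pos: [0.5632, 0.0077, 0.2949]
ee_rot: [-3.14, 0.003, -0.018]
force: [1.9, -0.4, -4.3]
gripper_width: 0.714
grasp_force: 94.4
```

```bash
python3 -c "
from h import *
avg(12)"
```

```text
mean [ 0.4588  0.4414 -4.0695 -0.09    0.0667 -0.1496] std [2.9044 2.1581 2.736  0.5807 1.1571 0.1711]
```

apply_moves([
  [[-26,0,0],0],
  [[-88,0,0],0],
  [[-62,0,0],0],
  [[0,0,0],0],
  [[-26,0,0],0],
  [[-88,0,0],0],
  [[-88,0,0],0],
  [[-88,0,0],0],
])

```text
time_s: 19.05
eef_pos: [0.4759, 0.0091, 0.2973]
ee_rot: [3.141, -0.002, -0.019]
force: [3.3, 0.9, -8.0]
gripper_width: 0.715
grasp_force: 93.7
```

```bash
python3 -c "
from h import *
avg(12);delta([.4755,.0095,.188],-1.1)"
```

```text
mean [ 0.1659  0.2052 -4.7176 -0.0913  0.055  -0.0505] std [2.5067 1.9157 2.3473 0.3744 0.7314 0.1185]
t 19.65 pos [0.4757 0.0092 0.2967] rot [-179.9872    0.0043   -1.0616] maxqv 0.04680376504846838 w 0.7175867876646689 gf 94.58046108484268
shift mm [ -0.2291  -0.2408 108.6824] twist 0.03844520412854524
```

```bash
python3 -c "
from h import *
avg2(20)"
```

```text
[[ 1.6607 -0.1448  0.011   0.0283  0.0986  1.0694 -1.781   0.0002]
 [ 1.7193  0.006  -0.0722  0.0322  0.0986  1.0693 -1.7811  0.0001]
 [ 0.9409 -0.0883 -0.0795  0.026   0.0986  1.0694 -1.7811  0.    ]
 [ 0.1351 -0.1701 -0.5298  0.0818  0.0985  1.0694 -1.7811  0.0001]
 [-1.1618 -0.0836  0.0908  0.0322  0.0986  1.0694 -1.781  -0.    ]
 [ 0.9868  0.2485  0.1373 -0.0776  0.0985  1.0692 -1.7811 -0.0002]]
mean [ 0.2721  0.0565 -0.0972  0.0047  0.0986  1.0693 -1.781   0.    ] std [1.0398 0.1889 0.2442 0.0416 0.     0.0001 0.     0.0001]
```

apply_moves([
  [[0,0,0],0],
  [[0,0,0],0],
  [[0,0,0],0],
], grip_force=45)

```text
time_s: 21.02
eef_pos: [0.4757, 0.0092, 0.2967]
ee_rot: [-3.142, 0.0, -0.019]
force: [-3.1, 1.4, -0.2]
gripper_width: 0.718
grasp_force: 98.3
```

```bash
python3 -c "
from h import *
avg(12);delta([.4755,.0095,.188],-1.1)"
```

```text
mean [ 0.6692  0.1221 -4.025   0.0446 -0.3078  0.0118] std [2.4421 1.4674 3.4668 0.3439 0.9976 0.1145]
t 21.625 pos [0.4756 0.0092 0.2967] rot [-179.997     0.0053   -1.069 ] maxqv 0.10126079245981233 w 0.7166035964210963 gf 95.34971997141838
shift mm [ -0.134   -0.3197 108.7151] twist 0.031031172197338197
```

apply_moves([
  [[0,0,20],0],
  [[0,0,55],0],
  [[0,0,85],0],
  [[0,0,100],0],
  [[0,0,105],0],
  [[0,0,107],0],
  [[0,0,108],0],
  [[0,0,108.7],0],
  [[0,0,109.2],0],
  [[0,0,109.2],0],
])

```text
time_s: 22.88
eef_pos: [0.4732, 0.0097, 0.1872]
ee_rot: [3.14, 0.007, -0.017]
force: [-19.5, 1.4, 12.4]
gripper_width: 0.716
grasp_force: 98.5
```

```bash
python3 -c "
from h import *
import json
m=json.load(open('m1.json'))
P=back('wrist',[(568,154),(609,332),(526,329)],.055,m);c=P[:2].mean(0);e=P[0]-P[2];y=np.degrees(np.arctan2(e[1],e[0]));print(c,y)
avg(4);delta([c[0],c[1],.187],y)"
```

```text
[ 0.4802 -0.132   0.055 ] -3.4938032973413504
mean [-19.4368   1.3091  12.6481   0.3592   3.1086   0.3294] std [0.3754 0.6821 0.3599 0.0207 0.029  0.035 ]
t 23.075 pos [0.4733 0.0097 0.1872] rot [179.9224   0.406   -0.9965] maxqv 0.005260628932902996 w 0.7149473448434256 gf 98.52399012073874
shift mm [  9.3963 141.5773   0.343 ] twist 2.4972972440450603
```

apply_moves([
  [[0,0,0],0],
  [[0,0,0],0],
  [[0,0,0],0],
  [[0,0,0],0],
  [[0,0,-15],0],
  [[0,0,-50],0],
  [[0,0,-90],0],
  [[0,0,-95],0],
], jaw=-1)

```text
time_s: 24.08
eef_pos: [0.4767, 0.0096, 0.2861]
ee_rot: [3.141, -0.005, -0.018]
force: [-0.2, -0.0, -0.5]
gripper_width: 1.002
grasp_force: 0.0
```

apply_moves([
  [[2,50,0],1],
  [[4,100,0],2],
  [[6.4,141.6,0],2.5],
  [[6.4,141.6,0],2.5],
  [[6.4,141.6,0],2.5],
])

```text
time_s: 24.7
eef_pos: [0.4793, -0.1319, 0.2824]
ee_rot: [-3.141, 0.0, -0.062]
force: [-0.1, -0.1, 0.4]
gripper_width: 0.995
grasp_force: 0.0
```

```bash
python3 -c "
from h import *
delta([.4795,-.1325,.187],-3.5)
m=eyes.camera_model('wrist');im=eyes.capture('wrist');cv2.imwrite('pics/w2.png',im)
import json;json.dump({k:np.array(v).tolist() for k,v in m.items()},open('m2.json','w'))"
```

```text
t 24.7 pos [ 0.4793 -0.1319  0.2824] rot [-179.961     0.0275   -3.5492] maxqv 0.014018858811946856 w 0.9949775942378041 gf 0.0
shift mm [ 0.2735  0.6224 95.3519] twist -0.04923984477333976
```

View pics/w2.png

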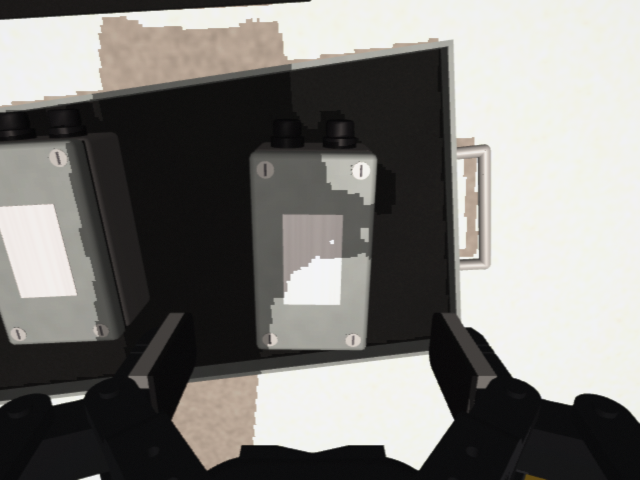

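The right case is centred between the fingers at about (313,250), and the middle case stands upright. I grip more slowly this time.

apply_moves([
  [[0,0,35],0],
  [[0,0,70],0],
  [[0,0,88],0],
  [[0,0,95],0],
  [[0,0,95],0],
])

```text
time_s: 25.38
eef_pos: [0.4797, -0.1322, 0.1879]
ee_rot: [-3.141, -0.0, -0.062]
force: [-0.3, 0.1, 0.3]
gripper_width: 0.998
grasp_force: 0.0
```

apply_moves([
  [[0,0,0],0],
  [[0,0,0],0],
  [[0,0,0],0],
  [[0,0,0],0],
  [[0,0,0],0],
  [[0,0,0],0],
], jaw=1, grip_force=55)

```text
time_s: 26.12
eef_pos: [0.48, -0.1325, 0.1887]
ee_rot: [3.141, -0.002, -0.062]
force: [-0.6, 1.2, 5.4]
gripper_width: 0.718
grasp_force: 60.6
```

```bash
python3 -c "
from h import *
avg(4);delta([.4795,-.1325,.187],-3.5)"
```

```text
mean [-0.9594  0.9557  5.9211  0.2605  0.2118 -0.0155] std [0.1793 0.2112 0.593  0.0133 0.0303 0.0235]
t 26.325 pos [ 0.48   -0.1325  0.1887] rot [179.9702  -0.1047  -3.572 ] maxqv 0.00177325085781833 w 0.7205716597181424 gf 60.613422989845276
shift mm [-0.5107  0.039   1.7182] twist -0.07195529691284719
```

Clean grip. Lift and shake.

apply_moves([
  [[0,0,-10],0],
  [[0,0,-30],0],
  [[0,0,-60],0],
  [[0,0,-90],0],
  [[0,0,-105],0],
  [[0,0,-110],0],
  [[0,0,-110],0],
])

```text
time_s: 27.2
eef_pos: [0.4792, -0.1325, 0.297]
ee_rot: [-3.141, 0.001, -0.062]
force: [-0.2, -0.3, -3.7]
gripper_width: 0.719
grasp_force: 60.9
```

apply_moves([
  [[26,0,0],0],
  [[88,0,0],0],
  [[62,0,0],0],
  [[0,0,0],0],
  [[26,0,0],0],
  [[88,0,0],0],
  [[62,0,0],0],
  [[0,0,0],0],
  [[26,0,0],0],
  [[88,0,0],0],
  [[88,0,0],0],
  [[88,0,0],0],
])

```text
time_s: 28.7
eef_pos: [0.5669, -0.1377, 0.2959]
ee_rot: [-3.14, 0.003, -0.062]
force: [-0.8, -0.3, -3.8]
gripper_width: 0.721
grasp_force: 64.4
```

```bash
python3 -c "
from h import *
avg(12)"
```

```text
mean [ 0.0661  0.0653 -3.5594  0.0075  0.0668 -0.0008] std [0.4273 0.5147 0.405  0.0239 0.0199 0.0368]
```

apply_moves([
  [[-26,0,0],0],
  [[-88,0,0],0],
  [[-62,0,0],0],
  [[0,0,0],0],
  [[-26,0,0],0],
  [[-88,0,0],0],
  [[-88,0,0],0],
  [[-88,0,0],0],
])

```text
time_s: 30.3
eef_pos: [0.4794, -0.1327, 0.298]
ee_rot: [3.141, -0.001, -0.063]
force: [1.5, 0.2, -3.9]
gripper_width: 0.72
grasp_force: 65.1
```

```bash
python3 -c "
from h import *
avg(12);delta([.4795,-.1325,.188],-3.5)"
```

```text
mean [ 0.0047 -0.1656 -3.5051  0.0199 -0.0378 -0.0095] std [0.4571 0.5561 0.494  0.0236 0.0264 0.0219]
t 30.9 pos [ 0.4795 -0.1325  0.2975] rot [-179.9877    0.0064   -3.5589] maxqv 0.0018531760520471127 w 0.7185558394800141 gf 65.14832228422165
shift mm [  0.0348   0.0642 109.4556] twist -0.058862202550723275
```

The right case's moment about y shifts by about 0.105 N m between ends, and the left case's does not, so the right one is faulty. I set it back first, as asked.

apply_moves([
  [[0,0,20],0],
  [[0,0,55],0],
  [[0,0,85],0],
  [[0,0,100],0],
  [[0,0,105],0],
  [[0,0,107],0],
  [[0,0,108],0],
  [[0,0,108.7],0],
  [[0,0,109.4],0],
  [[0,0,109.8],0],
  [[0,0,109.8],0],
])

```text
time_s: 32.28
eef_pos: [0.4796, -0.1325, 0.1888]
ee_rot: [3.141, -0.0, -0.062]
force: [-6.7, 1.9, 10.9]
gripper_width: 0.721
grasp_force: 67.1
```

```bash
python3 -c "
from h import *
avg(4);delta([.4795,-.1325,.188],-3.5)"
```

```text
mean [-5.9719  1.4803 10.8799 -0.0281  0.8915 -0.0801] std [0.3983 0.208  0.1371 0.0369 0.0305 0.0376]
t 32.475 pos [ 0.4796 -0.1325  0.1888] rot [179.947   -0.0197  -3.5671] maxqv 0.0023144162810821304 w 0.7138249303031959 gf 67.10542738437653
shift mm [-0.1307  0.047   0.8126] twist -0.067136603493819
```

apply_moves([
  [[0,0,0],0],
  [[0,0,0],0],
  [[0,0,0],0],
  [[0,0,0],0],
], jaw=-1)

```text
time_s: 32.98
eef_pos: [0.4795, -0.1325, 0.1877]
ee_rot: [-3.141, -0.0, -0.062]
force: [0.2, 0.7, 0.0]
gripper_width: 1.004
grasp_force: 0.0
```

apply_moves([
  [[0,0,0],0],
  [[0,0,0],0],
  [[0,0,0],0],
  [[0,0,0],0],
  [[0,0,0],0],
  [[0,0,0],0],
], jaw=1, grip_force=55)

```text
time_s: 33.72
eef_pos: [0.4795, -0.1325, 0.1879]
ee_rot: [3.141, -0.0, -0.062]
force: [-0.4, 0.4, 4.9]
gripper_width: 0.717
grasp_force: 60.7
```

apply_moves([
  [[0,0,-5],0],
  [[0,0,-18],0],
  [[0,0,-38],0],
  [[0,0,-62],0],
  [[0,0,-86],0],
  [[0,0,-110],0],
  [[0,0,-130],0],
  [[0,0,-142],0],
  [[0,0,-149],0],
  [[0,0,-149],0],
])

```text
time_s: 34.98
eef_pos: [0.4794, -0.1325, 0.3368]
ee_rot: [3.142, -0.0, -0.062]
force: [0.4, -1.2, -3.7]
gripper_width: 0.72
grasp_force: 60.6
```

```bash
python3 -c "
from h import *
avg(8);delta([.6747,-.0112,.337],0)"
```

```text
mean [ 0.2274  0.2921 -3.836   0.0088 -0.0298  0.0161] std [0.3901 0.6491 0.5618 0.0296 0.0389 0.0206]
t 35.375 pos [ 0.4794 -0.1325  0.3364] rot [-179.9825    0.0298   -3.5592] maxqv 0.002913030141556895 w 0.7221228643001556 gf 60.58702200651169
shift mm [ 187.4365 -133.1839   -0.633 ] twist -3.559245021456021
```

apply_moves([
  [[7,-5,0],-0.2],
  [[24,-17,0],-0.6],
  [[48,-34,0],-1],
  [[75,-53,0],-1.4],
  [[103,-73,0],-2],
  [[130,-92,0],-2.5],
  [[155,-110,0],-3],
  [[174,-123,0],-3.3],
  [[184,-131,0],-3.5],
  [[187.5,-133,0],-3.5],
  [[187.5,-133,0],-3.5],
  [[187.5,-133,0],-3.5],
])

```text
time_s: 36.88
eef_pos: [0.6745, -0.0122, 0.3369]
ee_rot: [3.141, 0.0, -0.002]
force: [0.5, 0.1, -3.5]
gripper_width: 0.725
grasp_force: 60.7
```

```bash
python3 -c "
from h import *
avg(6);delta([.6747,-.0112,.337],0)
a=eyes.capture('top');b=eyes.capture('side')
cv2.imwrite('pics/fin.png',cv2.resize(np.hstack([a[80:380,100:500],b[130:430,100:500]]),(800,300)))"
```

```text
mean [-0.1531 -0.3319 -3.6473  0.0143 -0.0232  0.019 ] std [0.2199 0.5006 0.7075 0.0394 0.0319 0.0286]
t 37.175 pos [ 0.6747 -0.0116  0.3369] rot [179.9904  -0.0073  -0.0814] maxqv 0.0030336442703459013 w 0.7159204620160956 gf 60.67288488149643
shift mm [-0.0064 -0.4461 -0.1339] twist -0.08138433407425227
```

View pics/fin.png

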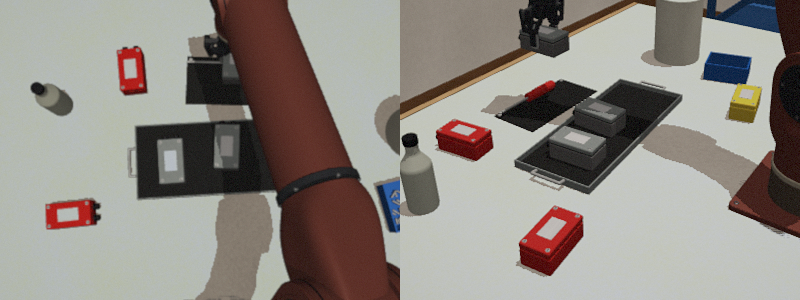

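The picture shows the right case held level above the mat at about (545,40). The two sound cases stand upright on the tray at (170,160) and (228,147), and the other bench things are where they were. I hand it in.

```bash
python3 -c "
from plant import manip
print(manip.finish_job())"
```

```text
the job is handed in; nothing more can be done
None
```

The right-hand case is the one that rattles. I handed the job in at about 37 s with it held level about 15 cm above the mat centre and the other two standing on the tray; the middle case's own reading was spoiled by grip vibration, so it counts as sound only by elimination.

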